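Move the overlocker threads to the other thread stand in the same order

ROBOT

A 7-joint arm with a two-finger parallel gripper is mounted at the origin on the work surface. World frame = base frame: x ahead of the robot, y to its left, z up, the work surface at z = 0. Lengths are in mm, angles in rad, forces in N, time in s.
With the tool pointing down it reaches from about 425 to 950 mm from the base axis. Payload 16.7 kg.
Tool frame: the origin (TCP) lies at the very end of the fingers, on their centre line; the grasp point (between the pads) lies 19 mm behind it; z points along the fingers, y is the line along which they close (so a half turn about z gives the same grasp; the last joint's range is limited). The gripper opens to 94 mm and grips with 3 to 60 N. Pads are 16 mm wide; open, the fingers measure 119 mm over their backs; the gripper's body (75 mm by 177 mm) begins 78 mm behind the grasp point.
Start: joints at [-1.452, 0.426, 0.074, 1.606, -0.034, 1.111, -0.067], TCP at [178.618, 650.899, 205.467] pointing down, gripper open.
Joint ranges: [-2.85, 2.85], [-0.5, 2.14], [-1.23, 1.37], [0.21, 2.46], [-1.02, 4.16], [0.16, 2.05], [-2.73, 2.73]. Speed limits (rad/s): [1.89, 1.89, 2.39, 2.39, 3.01, 3.01, 3.01].

INTERFACE

Orientations are given as a rotation vector (axis times angle).
In Python, from bench import r, optics, models gives the robot as it stands. The module is installed in compiled form; this text tells all that it offers.
- The arm moves only by the tool move_arm, never from a script. Its argument "increments" is a list of rows, each an object with "rotation": the turn, a rotation vector about the tool's x, y, z in rad, a list of three; "travel": the shift along the tool's x, y, z in mm, a list of three; "gripper": the closure, from 0 (fully open) to 1 (shut). In form: [{"rotation": [ax, ay, az], "travel": [x, y, z], "gripper": gripper}, ...]. A call has 1 to 5 rows; each row is the pose to reach, as a shift and turn from the pose commanded when the call began, along the tool's axes at that moment; what a row does not reach only later rows make up. A row lasts 1/10 s, in which the tool goes at most 50 mm and 8.59 degrees, less where a joint would pass 70% of its speed; a pose out of reach is approached as far as the arm can. A call with a gripper value outside its range is refused whole. The fingers move at their own pace and stop on an object; the grip force is fixed at half the most. Time passes only in rows, so rows that repeat a pose let the fingers close. It gives the time, the measured TCP pose, the force, the opening and the grip force at its end, in the units of the state.
- r.sense(): the state, without advancing time (a new reading comes with each control period).
- optics.grab_frame(name): name is "scene" or "top" or "wrist"; returns (picture, depth): 480x640x3 uint8, red, green, blue; 480x640 float32, mm along the optical axis (not along the pixel's ray), 0 where there is no reading.
- optics.camera_model(name): a dict with "camera_matrix" (3x3 intrinsics, pixels), "k1" (the pictures are not rectified: a ray, as slopes to the right and down, at radius r is drawn at 1 + k1 r^2 times it, then the intrinsics apply), "rvec" (rotation vector, rad) and "tvec" (3), from world to camera coordinates, as OpenCV has them; the wrist camera has in their place "hand_eye" (4x4, takes a point from camera to tool coordinates, whose origin is the TCP and whose axes are the flange's). Camera axes: x right, y down, z forward; pixel columns grow to the right and rows downward; lengths in mm; the calibration is good to about 2 mm. A picture is of the moment at which its call begins: read the wrist's pose just before it. camera_model takes no time and is no camera call.
- r.hand_in(): hands the job in; it is judged then, once.
Trained networks look in the newest picture that a camera, given by its name, has taken for a name from the list of things; names that differ only in an ending like _2 or _b are one class to them, and where a whole thing is asked for, a point or a joint stands for the part that bears it (a point fixed in the world has none). Each returns a list of dicts, best first, with "conf" (0 to 1); they miss things now and then, are a little off and sometimes report something else, mostly with a low value. They report only what shows in the picture. A call takes as long as a camera call.
- models.find_in(thing, camera): "pixel" ([row, column] in pixels, amid what is visible of it).
- models.landmark_of(thing, camera): "pixel" ([row, column] in pixels: a listed point, or the origin of a listed thing).
The state is a dict: "t": time; "joints": joint angles; "joint_vel": joint speeds; "joint_torque": joint torques, N m; "position": TCP position; "eef_rot": TCP orientation; "ft_force": force on the tool from outside, world axes, zero at the start; "wrist_torque": the same for the moment, N m; "gripper_width": finger opening in mm; "finger_force": force on a finger pad.
Only numpy, scipy, OpenCV 4.12 (cv2) and the standard library are available. Lean on these libraries where they do the work, as an engineer would, in place of code of your own. Each camera call takes 0.05 s, during which the arm holds its last target. There are 200 camera calls.

TASK

Each pin of an overlocker's thread stand feeds one particular needle or looper, so move the four threads from the full stand to the empty one in the same left-to-right order as they stood, one on each pin. Lower each thread upright over its pin until it stands right down on the pad, without dropping it, and let go.

Things in the scene. Friction and masses are not known exactly. Their poses are not given: they have to be found in the camera images.
- empty_stand: Empty thread stand, fixed: grey base, x -45 to +100, y -146 to +146 mm. Origin at table height under the middle of the pin row. Four bare 8 mm pins at x 0, y +111, +37, -37, -111 mm (left to right for the robot), each with a 54 mm pad whose top is 19 mm above the table; pin tips at 74 mm. Mast pushed down at x +88: bar along y, 10 mm wide, top 101 mm up. Left or right on the table, turned up to 0.22 rad.
- full_stand: Full thread stand, fixed, of the same make and with the same frame and sizes as the empty stand, the mast bar likewise on its far side. At the start one thread stands on the pad of each pin, with the pin up its hole. Left or right on the table, turned up to 0.22 rad.
- cone_mid (a point): Thread wound on a cone, undyed cream: 100 mm tall, 58 mm across at the foot narrowing to 38 mm at the top (about 48 mm half-way up). This point is on its axis, half-way up (50 mm above its underside); z is its axis. About 90 g. Open right through: the hole is 42 mm wide at the underside, 31 mm at pin-tip height.
- tall_tube_mid (a point): Thread wound on a straight cardboard tube, undyed cream: 90 mm tall, 43 mm across, the slimmest. This point is on its axis, half-way up (45 mm above its underside); z is its axis. About 70 g. Hole 24 mm wide right through.
- footed_mid (a point): Straight spool of undyed cream thread with a wide flat plastic foot: 76 mm tall, 45 mm across, its foot 62 mm across and 6 mm thick. This point is on its axis, half-way up (38 mm above its underside); z is its axis. About 70 g. Hole 24 mm wide right through.
- drum_mid (a point): Short fat drum of undyed cream thread: 64 mm tall, 60 mm across. This point is on its axis, half-way up (32 mm above its underside); z is its axis. About 110 g. Hole 24 mm wide right through.
- pin_cone: The pin with its pad, on the full stand, on which the cone thread stands at the start: fixed, shows the place in the row that this thread came from. Origin at the foot of the pin, under the pad, 16 mm above the table.
- pin_tall_tube: The pin with its pad, on the full stand, on which the tall tube thread stands at the start: fixed, shows the place in the row that this thread came from. Origin at the foot of the pin, under the pad, 16 mm above the table.
- pin_footed: The pin with its pad, on the full stand, on which the footed thread stands at the start: fixed, shows the place in the row that this thread came from. Origin at the foot of the pin, under the pad, 16 mm above the table.
- pin_drum: The pin with its pad, on the full stand, on which the drum thread stands at the start: fixed, shows the place in the row that this thread came from. Origin at the foot of the pin, under the pad, 16 mm above the table.

How it is judged (in metres and radians):
At the end, for the whole second after the job is handed in: Every thread is on the empty stand, over the pin in the same place in the row (left to right) as the pin of the full stand it started on: its axis within 15 mm of the pin along and across the row, its underside down on the pad (height within 6 mm), upright within 0.12 rad, released and at rest ((y of pin_cone in the frame of full_stand below 0.091 m or y of pin_cone in the frame of full_stand above 0.131 m or y of cone_mid in the frame of empty_stand between 0.096 and 0.126 m) and (y of pin_cone in the frame of full_stand below 0.017 m or y of pin_cone in the frame of full_stand above 0.057 m or y of cone_mid in the frame of empty_stand between 0.022 and 0.052 m) and (y of pin_cone in the frame of full_stand below -0.057 m or y of pin_cone in the frame of full_stand above -0.017 m or y of cone_mid in the frame of empty_stand between -0.052 and -0.022 m) and (y of pin_cone in the frame of full_stand below -0.131 m or y of pin_cone in the frame of full_stand above -0.091 m or y of cone_mid in the frame of empty_stand between -0.126 and -0.096 m) and x of cone_mid in the frame of empty_stand between -0.015 and 0.015 m and z of cone_mid in the frame of empty_stand between 0.063 and 0.075 m and angle between each of cone_mid, tall_tube_mid, footed_mid, drum_mid's own z axis and vertical below 0.12 rad and linear speed of each of cone, tall_tube, footed, drum below 0.02 m/s and angular speed of each of cone, tall_tube, footed, drum below 0.2 rad/s and (y of pin_tall_tube in the frame of full_stand below 0.091 m or y of pin_tall_tube in the frame of full_stand above 0.131 m or y of tall_tube_mid in the frame of empty_stand between 0.096 and 0.126 m) and (y of pin_tall_tube in the frame of full_stand below 0.017 m or y of pin_tall_tube in the frame of full_stand above 0.057 m or y of tall_tube_mid in the frame of empty_stand between 0.022 and 0.052 m) and (y of pin_tall_tube in the frame of full_stand below -0.057 m or y of pin_tall_tube in the frame of full_stand above -0.017 m or y of tall_tube_mid in the frame of empty_stand between -0.052 and -0.022 m) and (y of pin_tall_tube in the frame of full_stand below -0.131 m or y of pin_tall_tube in the frame of full_stand above -0.091 m or y of tall_tube_mid in the frame of empty_stand between -0.126 and -0.096 m) and x of tall_tube_mid in the frame of empty_stand between -0.015 and 0.015 m and z of tall_tube_mid in the frame of empty_stand between 0.058 and 0.07 m and (y of pin_footed in the frame of full_stand below 0.091 m or y of pin_footed in the frame of full_stand above 0.131 m or y of footed_mid in the frame of empty_stand between 0.096 and 0.126 m) and (y of pin_footed in the frame of full_stand below 0.017 m or y of pin_footed in the frame of full_stand above 0.057 m or y of footed_mid in the frame of empty_stand between 0.022 and 0.052 m) and (y of pin_footed in the frame of full_stand below -0.057 m or y of pin_footed in the frame of full_stand above -0.017 m or y of footed_mid in the frame of empty_stand between -0.052 and -0.022 m) and (y of pin_footed in the frame of full_stand below -0.131 m or y of pin_footed in the frame of full_stand above -0.091 m or y of footed_mid in the frame of empty_stand between -0.126 and -0.096 m) and x of footed_mid in the frame of empty_stand between -0.015 and 0.015 m and z of footed_mid in the frame of empty_stand between 0.051 and 0.063 m and (y of pin_drum in the frame of full_stand below 0.091 m or y of pin_drum in the frame of full_stand above 0.131 m or y of drum_mid in the frame of empty_stand between 0.096 and 0.126 m) and (y of pin_drum in the frame of full_stand below 0.017 m or y of pin_drum in the frame of full_stand above 0.057 m or y of drum_mid in the frame of empty_stand between 0.022 and 0.052 m) and (y of pin_drum in the frame of full_stand below -0.057 m or y of pin_drum in the frame of full_stand above -0.017 m or y of drum_mid in the frame of empty_stand between -0.052 and -0.022 m) and (y of pin_drum in the frame of full_stand below -0.131 m or y of pin_drum in the frame of full_stand above -0.091 m or y of drum_mid in the frame of empty_stand between -0.126 and -0.096 m) and x of drum_mid in the frame of empty_stand between -0.015 and 0.015 m and z of drum_mid in the frame of empty_stand between 0.045 and 0.057 m); the robot touches nothing.
It fails at once if a thread is dropped: it falls free of the fingers faster than 0.75 m/s (a fall of some 30 mm) ((linear speed of cone above 0.75 m/s and contact force between the fingers and cone below 0.05 N) or (linear speed of tall_tube above 0.75 m/s and contact force between the fingers and tall_tube below 0.05 N) or (linear speed of footed above 0.75 m/s and contact force between the fingers and footed below 0.05 N) or (linear speed of drum above 0.75 m/s and contact force between the fingers and drum below 0.05 N)).
It also fails if it takes over 106 s, if anything falls off the work surface, if the arm or the gripper's body presses on something with over 40 N, if the wrist force passes 120 N, or if a joint passes its speed limit or range.

## Working session

There is one attempt and no reset: what is moved stays moved. The work goes in short steps, Python scripts to look and compute and a tool call to move; the robot and the scene stay as the last step left them, time stands still between calls to the robot, and variables do not carry over. Pictures are saved under pics/ and viewed, at most 14 in all, crops included, and the job is handed in when it is done.

Besides the shell and the picture viewer there is one more tool, called by a JSON object that holds its "fn" and its "kwargs", one argument or row to a line. move_arm: Moves the arm, as the interface text tells. Its arguments: {"type":"object","properties":{"increments":{"type":"array"}},"required":["increments"]}

```bash
mkdir -p pics; cat > h.py <<'E'
import numpy as np, cv2
from bench import r, optics, models
def grab(n,save=None):
    s=r.sense(); p,d=optics.grab_frame(n)
    if save: cv2.imwrite('pics/'+save,p[:,:,::-1])
    return s,p,d
def cam(n,s=None):
    m=optics.camera_model(n); K=np.array(m['camera_matrix'],float)
    T=np.eye(4)
    if 'hand_eye' in m:
        W=np.eye(4);W[:3,:3]=cv2.Rodrigues(np.array(s['eef_rot'],float))[0];W[:3,3]=s['position']
        T=W@np.array(m['hand_eye'])
    else:
        R=cv2.Rodrigues(np.array(m['rvec'],float))[0]; T[:3,:3]=R.T; T[:3,3]=-R.T@np.array(m['tvec'],float).ravel()
    return K,m['k1'],T
def rays(n,px,s=None):
    K,k1,T=cam(n,s); px=np.atleast_2d(np.array(px,float))
    uv=px[:,::-1].reshape(-1,1,2).copy()
    x=cv2.undistortPoints(uv,K,np.array([k1,0,0,0,0.]))[:,0]
    return np.c_[x,np.ones(len(x))],T
def at_z(n,px,z,s=None):
    v,T=rays(n,px,s); d=v@T[:3,:3].T; o=T[:3,3]
    return o+d*((z-o[2])/d[:,2])[:,None]
def cloud(n,d,s=None):
    rr,cc=np.nonzero(d>0); v,T=rays(n,np.c_[rr,cc],s)
    return (v*d[rr,cc][:,None])@T[:3,:3].T+T[:3,3],rr,cc
E
python3 - <<'E'
from h import *
for n in('scene','top'):
    s,p,d=grab(n,n+'1.png'); K,k,T=cam(n); print(n,T[:3,3].round(),K[0,0],k,T[:3,2].round(2),(d>0).mean())
    for t in['empty_stand','full_stand','cone_mid','tall_tube_mid','footed_mid','drum_mid']:
        print(t,[(np.round(q['pixel']),round(q['conf'],2)) for q in models.landmark_of(t,n)[:3]])
print(s['eef_rot'],s['gripper_width'],cam('wrist',s)[2].round(2), optics.camera_model('wrist')['hand_eye'])
E
```

```text
scene [ 931. -570.  949.] 567.1868073946746 -0.0017236870771612978 [-0.39  0.5  -0.77] 0.9959407552083334
empty_stand [(array([333., 266.]), 0.79)]
full_stand [(array([213., 383.]), 0.7)]
cone_mid [(array([199., 374.]), 0.82), (array([332., 269.]), 0.22)]
tall_tube_mid [(array([221., 348.]), 0.79)]
footed_mid [(array([182., 391.]), 0.75)]
drum_mid [(array([168., 406.]), 0.58)]
top [ 317.  -10. 1040.] 606.971376644784 -0.06544293957243702 [ 0.18  0.02 -0.98] 0.9961686197916667
empty_stand [(array([237., 441.]), 0.94), (array([233., 276.]), 0.19)]
full_stand [(array([243., 214.]), 0.84)]
cone_mid [(array([232., 230.]), 0.86)]
tall_tube_mid [(array([237., 273.]), 0.89)]
footed_mid [(array([236., 186.]), 0.67)]
drum_mid [(array([239., 142.]), 0.6)]
[-4.19550250e-01 -3.11340847e+00  4.70714644e-04] 94.38101425113248 [[ 2.6000e-01  9.4000e-01  2.3000e-01  1.1331e+02]
 [ 9.6000e-01 -2.6000e-01 -6.0000e-02  6.6825e+02]
 [-0.0000e+00  2.3000e-01 -9.7000e-01  3.8432e+02]
 [ 0.0000e+00  0.0000e+00  0.0000e+00  1.0000e+00]] [[-7.94589969e-05 -9.72164478e-01 -2.34299428e-01  6.76024055e+01]
 [ 9.99999987e-01 -1.09507987e-04  1.15240482e-04 -5.42821914e-01]
 [-1.37690362e-04 -2.34299415e-01  9.72164474e-01 -1.79008484e+02]
 [ 0.00000000e+00  0.00000000e+00  0.00000000e+00  1.00000000e+00]]
```

View pics/top1.png

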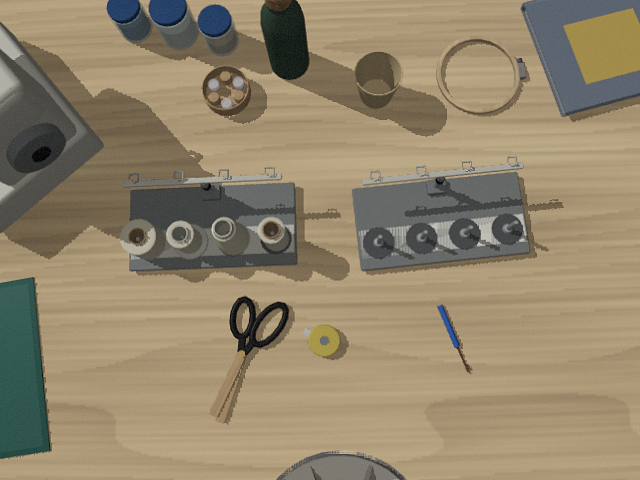

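View pics/scene1.png

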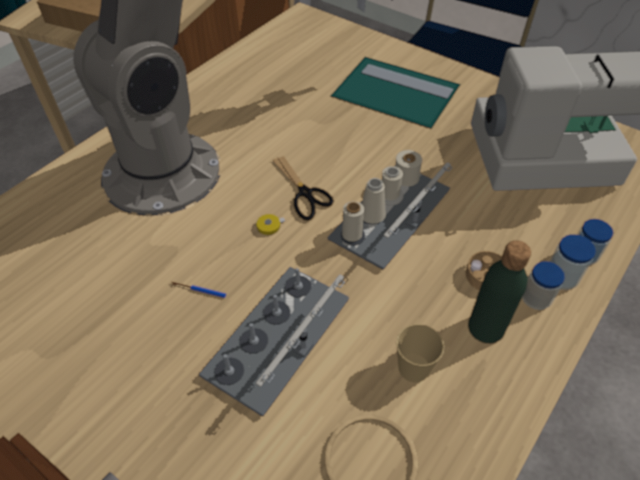

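```bash
python3 - <<'E'
from h import *
from scipy import ndimage as nd
s,p,d=grab('top'); P,rr,cc=cloud('top',d)
np.save('top.npy',np.c_[P,rr,cc])
# clusters of tops
H=np.zeros((480,640));H[rr,cc]=P[:,2]
X=np.zeros((480,640,3));X[rr,cc]=P
print('table z',np.median(H[(H<25)&(H>-15)]))
for lo,hi,nm in((74,88,'drum'),(88,101,'foot'),(101.5,113,'tube'),(113,125,'cone'),(60,77,'pins'),(96,106,'mast')):
    m=(H>lo)&(H<hi); L,n=nd.label(m)
    for i in range(1,n+1):
        q=X[L==i]
        if len(q)>4: 
            c,sz,a=cv2.minAreaRect(q[:,:2].astype(np.float32)); print(nm,len(q),np.round(c,1),np.round(sz,1),round(a,1),q[:,2].mean().round(1))
E
```

```text
table z 0.287296727642115
drum 628 [905.1 363.4] [59.5 44.2] 89.5 80.9
drum 207 [882.5 269. ] [31.8 69.9] 32.0 81.2
drum 897 [878.9 198.8] [59.5 61.6] 75.5 81.0
drum 18 [856.8 559.2] [27.3  2. ] 39.3 83.1
drum 158 [806.6  71.3] [25.7 68.1] 5.8 81.2
drum 6 [840.  544.3] [12.5  0.4] 38.7 81.1
drum 300 [779.7 -84.8] [79.7 52. ] 81.4 81.8
drum 5 [829.2 535.3] [12.6  1.1] 35.0 82.3
drum 7 [784.2 498. ] [14.1  1. ] 33.3 82.4
drum 12 [765.  480.7] [18.2  1.7] 40.7 84.0
drum 107 [734.8 -79.3] [65.3 19.7] 84.2 82.3
drum 6 [753.8 472.3] [12.   0.5] 39.8 82.5
drum 6 [738.1 459.4] [10.2  1.7] 39.9 85.2
drum 6 [730.  451.8] [9. 1.] 32.8 82.2
drum 7 [693.8 421.7] [12.   1.4] 40.1 83.1
drum 361 [637.1 452.7] [ 16.3 124.8] 46.1 81.4
drum 20 [ 579.4 -177.3] [10.3  4.4] 82.9 81.4
drum 188 [572.1 531.4] [ 5.6 76.6] 39.5 81.4
drum 18 [579.4 211.2] [2.5 8.7] 13.2 81.4
drum 914 [496.  319.6] [59.5 60.4] 35.0 79.4
drum 30 [507.9 181.3] [ 7.  25.1] 46.2 80.1
drum 24 [504.8 151.2] [18.9  3.2] 12.2 80.4
drum 32 [504.1 101.8] [ 8.8 22.7] 31.9 80.9
drum 44 [501.7 254. ] [ 9.3 22.8] 52.3 81.5
drum 93 [487.1 239.
[... 5553 characters left out ...]
7] [3.3 8. ] 21.2 97.3
mast 14 [588.6 521.2] [ 3.9 14.1] 44.1 102.5
mast 10 [585.6 272.9] [5.2 4.6] 44.7 97.0
mast 6 [584.1 215.3] [1.8 6.3] 10.3 97.2
mast 8 [576.4 -91.9] [4.7 4.8] 39.3 96.6
mast 8 [583.4 287.3] [7.1 2.2] 32.9 97.2
mast 6 [582.2 191.5] [1.8 4.8] 1.7 96.5
mast 14 [570.3 -53.9] [9.3 6.3] 61.4 97.1
mast 5 [572.8 -83. ] [4.8 1.8] 41.2 97.1
mast 7 [582.6 329.3] [4.7 5.3] 76.7 97.3
mast 7 [581.3 268.6] [3.6 3.7] 25.1 97.7
mast 8 [579.4 295.1] [5.7 3.6] 82.3 96.9
mast 298 [496.8  97.6] [42.4 41.4] 1.6 102.8
mast 68 [490.  163.6] [17.4 40.3] 43.9 100.6
mast 10 [508.4  98.7] [ 1.4 11.3] 6.1 100.6
mast 10 [504.7 184.5] [1.4 9.7] 67.0 100.5
mast 11 [500.1 108.2] [ 1.7 12.4] 77.8 100.2
```

```bash
cat >> h.py <<'E'
def goto(x,y,z,yaw,s=None):
    s=s or r.sense(); R=cv2.Rodrigues(np.array(s['eef_rot'],float))[0]
    c,w=np.cos(yaw),np.sin(yaw)
    G=np.array([[-w,c,0],[c,w,0],[0,0,-1.]])  # columns: tool x=(-sin,cos), y=(cos,sin), z down
    rot=cv2.Rodrigues(R.T@G)[0].ravel(); tr=R.T@(np.array([x,y,z],float)-s['position'])
    print('t',round(s['t'],2),'pos',np.round(s['position'],1),'rot',rot.round(4).tolist(),'travel',tr.round(1).tolist())
E
python3 - <<'E'
from h import *
goto(480,200,300,0.02)
E
```

```text
t 0.75 pos [178.6 650.9 205.5] rot [-0.0001, -0.0, 1.283] travel [-410.0, -355.1, -94.5]
```

{"fn": "move_arm", "kwargs": {
  "increments": [
    {"rotation":[0,0,1.283],"travel":[-410,-355,-94.5],"gripper":0},
    {"rotation":[0,0,1.283],"travel":[-410,-355,-94.5],"gripper":0},
    {"rotation":[0,0,1.283],"travel":[-410,-355,-94.5],"gripper":0},
    {"rotation":[0,0,1.283],"travel":[-410,-355,-94.5],"gripper":0},
    {"rotation":[0,0,1.283],"travel":[-410,-355,-94.5],"gripper":0}
  ]
}}

```text
t: 1.25
position: [316.3, 444.4, 248.9]
eef_rot: [-1.539, -2.738, -0.001]
ft_force: [1.4, 0.1, 0.3]
gripper_width: 93.9
finger_force: 0.0
```

```bash
python3 - <<'E'
from h import *
goto(480,200,300,0.02); print(r.sense()['joints'])
E
```

```text
t 1.25 pos [316.3 444.4 248.9] rot [0.0, -0.0005, 0.5268] travel [-293.8, 12.8, -51.3]
[-1.32182232  0.17488597  0.28809701  1.86000161 -0.05550724  1.11399675
 -0.46657886]
```

{"fn": "move_arm", "kwargs": {
  "increments": [
    {"rotation":[0,0,0.527],"travel":[-294,13,-51],"gripper":0},
    {"rotation":[0,0,0.527],"travel":[-294,13,-51],"gripper":0},
    {"rotation":[0,0,0.527],"travel":[-294,13,-51],"gripper":0},
    {"rotation":[0,0,0.527],"travel":[-294,13,-51],"gripper":0},
    {"rotation":[0,0,0.527],"travel":[-294,13,-51],"gripper":0}
  ]
}}

```text
t: 1.75
position: [454.7, 240.7, 291.8]
eef_rot: [-2.196, -2.246, -0.001]
ft_force: [0.6, 0.9, 0.2]
gripper_width: 93.7
finger_force: 0.0
```

```bash
python3 - <<'E'
from h import *
goto(480,200,300,0.02); print(r.sense()['joints'])
E
```

```text
t 1.75 pos [454.7 240.7 291.8] rot [0.0003, -0.0009, 0.0029] travel [-41.2, 24.3, -8.2]
[-1.09170011  0.08152984  0.51816736  1.8754834  -0.04402799  1.19480128
 -0.5358756 ]
```

{"fn": "move_arm", "kwargs": {
  "increments": [
    {"rotation":[0,0,0.003],"travel":[-41,24,-8],"gripper":0},
    {"rotation":[0,0,0.003],"travel":[-41,24,-8],"gripper":0},
    {"rotation":[0,0,0.003],"travel":[-41,24,-8],"gripper":0}
  ]
}}

```text
t: 2.05
position: [479.5, 201.3, 299.3]
eef_rot: [-2.198, -2.244, -0.001]
ft_force: [-0.5, 0.9, -0.8]
gripper_width: 93.8
finger_force: 0.0
```

```bash
cat > pins.py <<'E'
from h import *
from scipy import ndimage as nd
def blobs(n,bands,box,name=None):
    s,p,d=grab(n,name); P,rr,cc=cloud(n,d,s)
    H=np.full((480,640),-99.);H[rr,cc]=P[:,2];X=np.zeros((480,640,3));X[rr,cc]=P
    inb=(X[...,0]>box[0])&(X[...,0]<box[1])&(X[...,1]>box[2])&(X[...,1]<box[3])
    for lo,hi,nm in bands:
        L,k=nd.label((H>lo)&(H<hi)&inb)
        for i in range(1,k+1):
            q=X[L==i]
            if len(q)>15:
                c,rad=cv2.minEnclosingCircle(q[:,:2].astype(np.float32)); print(nm,len(q),np.round(c,1),round(rad,1),q[:,2].mean().round(1))
    return s
E
python3 - <<'E'
from pins import *
s=blobs('wrist',[(79,87,'drum'),(91,98,'foot'),(105,112,'tube'),(114,123,'cone'),(70,78,'pin')],(440,550,30,380),'w1.png')
for t in ['cone_mid','tall_tube_mid','footed_mid','drum_mid','pin_cone','pin_tall_tube','pin_footed','pin_drum','full_stand']:
    z={'cone_mid':69,'tall_tube_mid':64,'footed_mid':57,'drum_mid':51,'full_stand':0}.get(t,16)
    for q in models.landmark_of(t,'wrist')[:2]: print(t,round(q['conf'],2),np.round(q['pixel']),at_z('wrist',q['pixel'],z,s).round(1))
E
```

```text
drum 1271 [497.  319.5] 30.1 80.2
drum 28 [490.6 189.6] 9.1 82.8
drum 24 [502.1 159.9] 9.7 82.4
drum 78 [497.1 108.6] 17.8 83.0
drum 45 [498.7  91.9] 10.5 83.5
foot 171 [497.4 246.6] 14.5 94.8
foot 38 [496.1 188. ] 12.9 94.5
foot 76 [496.7 106.8] 18.6 94.5
foot 46 [499.4  93.1] 10.8 94.4
tube 326 [500. 172.] 19.7 109.8
tube 17 [501.3 159.9] 6.1 108.3
tube 184 [497.4  97.7] 14.4 108.1
cone 247 [499.8 172.3] 15.4 118.8
pin 17 [499.9 330. ] 6.5 75.0
pin 42 [495.2 321.8] 3.9 73.2
pin 39 [496.2 247.8] 3.9 73.1
pin 62 [494.6 184.5] 18.3 74.7
pin 38 [501.8 161.1] 11.7 74.1
pin 74 [497.5 108. ] 18.2 73.6
pin 27 [498.5  88.9] 8.8 74.1
cone_mid 0.73 [237. 336.] [[499.8 173.4  69. ]]
tall_tube_mid 0.93 [293. 332.] [[497.2  98.3  64. ]]
footed_mid 0.84 [177. 334.] [[496.  243.9  57. ]]
drum_mid 0.71 [110. 337.] [[497.8 321.9  51. ]]
pin_cone 0.68 [112. 336.] [[498.4 324.3  16. ]]
pin_cone 0.44 [226. 335.] [[501.2 175.4  16. ]]
pin_tall_tube 0.53 [280. 330.] [[496.4  98.4  16. ]]
pin_footed 0.74 [173. 334.] [[497.7 247.1  16. ]]
pin_drum 0.61 [116. 334.] [[495.4 319.5  16. ]]
full_stand 0.65 [201. 330.] [[493.6 208.1   0. ]]
```

View pics/w1.png

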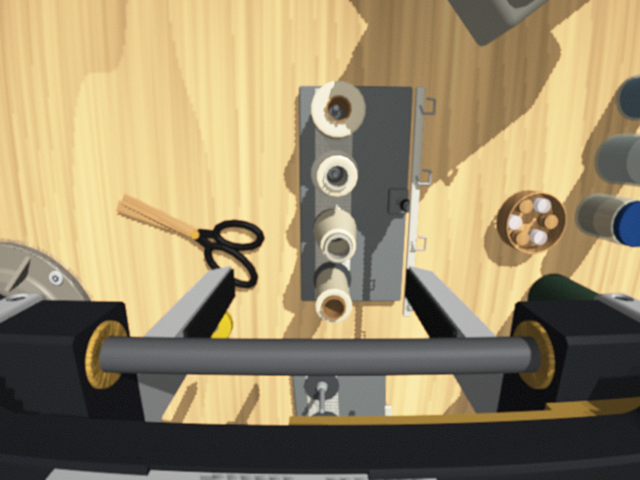

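{"fn": "move_arm", "kwargs": {
  "increments": [
    {"rotation":[0,0,0],"travel":[-102.8,15.4,140],"gripper":0},
    {"rotation":[0,0,0],"travel":[-102.8,15.4,140],"gripper":0},
    {"rotation":[0,0,0],"travel":[-102.8,15.4,140],"gripper":0},
    {"rotation":[0,0,0],"travel":[-102.8,15.4,140],"gripper":0},
    {"rotation":[0,0,0],"travel":[-102.8,15.4,140],"gripper":0}
  ]
}}

```text
t: 3.05
position: [495.5, 97.2, 156.8]
eef_rot: [-2.199, -2.243, 0.007]
ft_force: [-0.2, 1.1, 1.1]
gripper_width: 94.2
finger_force: 0.0
```

```bash
python3 - <<'E'
from h import *
goto(497.4,97.5,45,0.02); print(r.sense()['joints'])
E
```

```text
t 3.05 pos [495.5  97.2 156.8] rot [-0.0036, 0.0026, -0.0] travel [0.6, 2.3, 111.8]
[-0.85346143  0.23190829  0.6165712   2.05679627 -0.16756007  0.90549515
 -0.12508858]
```

{"fn": "move_arm", "kwargs": {
  "increments": [
    {"rotation":[0,0,0],"travel":[0,2,50],"gripper":0},
    {"rotation":[0,0,0],"travel":[0,2,90],"gripper":0},
    {"rotation":[0,0,0],"travel":[0,2,113],"gripper":0},
    {"rotation":[0,0,0],"travel":[0,2,113],"gripper":0},
    {"rotation":[0,0,0],"travel":[0,2,113],"gripper":0}
  ]
}}

```text
t: 3.55
position: [499.5, 100.4, 47.2]
eef_rot: [2.195, 2.247, 0.001]
ft_force: [1.1, -0.5, 0.8]
gripper_width: 93.8
finger_force: 0.0
```

{"fn": "move_arm", "kwargs": {
  "increments": [
    {"rotation":[0,0,0],"travel":[0,0,0],"gripper":1},
    {"rotation":[0,0,0],"travel":[0,0,0],"gripper":1},
    {"rotation":[0,0,0],"travel":[0,0,0],"gripper":1},
    {"rotation":[0,0,0],"travel":[0,0,0],"gripper":1},
    {"rotation":[0,0,0],"travel":[0,0,0],"gripper":1}
  ]
}}

```text
t: 4.05
position: [498.9, 99.8, 46.4]
eef_rot: [2.196, 2.247, 0.001]
ft_force: [-0.3, -0.2, 0.4]
gripper_width: 57.5
finger_force: 0.0
```

{"fn": "move_arm", "kwargs": {
  "increments": [
    {"rotation":[0,0,0],"travel":[0,0,0],"gripper":1},
    {"rotation":[0,0,0],"travel":[0,0,0],"gripper":1},
    {"rotation":[0,0,0],"travel":[0,0,0],"gripper":1},
    {"rotation":[0,0,0],"travel":[0,0,0],"gripper":1}
  ]
}}

```text
t: 4.45
position: [498.8, 99.7, 46.1]
eef_rot: [-2.196, -2.247, 0.0]
ft_force: [-0.7, -0.7, 1.1]
gripper_width: 42.1
finger_force: 30.0
```

```bash
python3 - <<'E'
from h import *
goto(498.5,-296,160,0.084); print(r.sense()['joints'])
for i in range(3): print(r.sense()['position'])
E
```

```text
t 4.45 pos [498.8  99.7  46.1] rot [-0.0001, 0.0001, -0.0611] travel [-395.6, -9.4, -113.9]
[-0.75598066  0.41769577  0.5279214   2.13260852 -0.33496168  0.67067889
  0.02286039]
[498.7832478   99.68529777  46.06777298]
[498.7832478   99.68529777  46.06777298]
[498.7832478   99.68529777  46.06777298]
```

{"fn": "move_arm", "kwargs": {
  "increments": [
    {"rotation":[0,0,0],"travel":[0,0,-40],"gripper":1},
    {"rotation":[0,0,0],"travel":[0,0,-80],"gripper":1},
    {"rotation":[0,0,0],"travel":[0,0,-114],"gripper":1},
    {"rotation":[0,0,-0.01],"travel":[-40,-1,-114],"gripper":1},
    {"rotation":[0,0,-0.02],"travel":[-80,-2,-114],"gripper":1}
  ]
}}

```text
t: 4.95
position: [499.1, 19.9, 161.1]
eef_rot: [2.169, 2.272, 0.003]
ft_force: [0.5, -0.6, -1.2]
gripper_width: 41.5
finger_force: 30.0
```

```bash
python3 - <<'E'
from h import *
goto(498.5,-296,160,0.084); print(r.sense()['joints'],r.sense()['gripper_width'])
E
```

```text
t 4.95 pos [499.1  19.9 161.1] rot [0.002, -0.001, -0.0375] travel [-315.5, -15.3, 0.7]
[-0.75126239  0.21681515  0.67184157  2.07036931 -0.17219523  0.90568286
  0.06217411] 41.50868904691404
```

{"fn": "move_arm", "kwargs": {
  "increments": [
    {"rotation":[0,0,-0.038],"travel":[-315.5,-15.3,0],"gripper":1},
    {"rotation":[0,0,-0.038],"travel":[-315.5,-15.3,0],"gripper":1},
    {"rotation":[0,0,-0.038],"travel":[-315.5,-15.3,0],"gripper":1},
    {"rotation":[0,0,-0.038],"travel":[-315.5,-15.3,0],"gripper":1},
    {"rotation":[0,0,-0.038],"travel":[-315.5,-15.3,0],"gripper":1}
  ]
}}

```text
t: 5.45
position: [496.9, -232.2, 160.2]
eef_rot: [2.129, 2.31, 0.0]
ft_force: [0.3, 0.9, 0.0]
gripper_width: 42.1
finger_force: 30.0
```

```bash
python3 - <<'E'
from h import *
goto(498.5,-296,160,0.084); print(r.sense()['joints'],r.sense()['gripper_width'])
E
```

```text
t 5.45 pos [ 496.9 -232.2  160.2] rot [0.0003, -0.0001, -0.0027] travel [-63.7, -3.6, 0.2]
[-0.28331444  0.33192387  0.74161165  1.96979575 -0.27612621  0.94119172
  0.67705419] 42.13444182897759
```

{"fn": "move_arm", "kwargs": {
  "increments": [
    {"rotation":[0,0,-0.003],"travel":[-64,-3.6,0],"gripper":1},
    {"rotation":[0,0,-0.003],"travel":[-64,-3.6,0],"gripper":1},
    {"rotation":[0,0,-0.003],"travel":[-64,-3.6,0],"gripper":1}
  ]
}}

```text
t: 5.75
position: [497.9, -297.1, 159.9]
eef_rot: [2.131, 2.308, -0.002]
ft_force: [0.2, 0.5, -1.0]
gripper_width: 41.8
finger_force: 30.0
```

```bash
python3 - <<'E'
from pins import *
blobs('wrist',[(68,78,'pin'),(95,102,'mast')],(440,620,-330,-30),'w2.png')
print(r.sense()['position'],r.sense()['eef_rot'],r.sense()['joints'])
E
```

```text
pin 119 [ 494.1 -149.5] 4.2 72.6
pin 85 [ 584.1 -179.2] 7.1 71.9
pin 91 [ 499.6 -222.9] 3.9 73.1
pin 23 [ 505.8 -294.7] 3.2 71.5
mast 3562 [ 587.4 -215.6] 93.6 96.7
[ 498.36604072 -294.96570382  159.73564175] [-2.1282413e+00 -2.3101504e+00  9.5637010e-04] [-0.15405774  0.39140743  0.73567561  1.90260308 -0.31572472  0.96664543
  0.80825341]
```

View pics/w2.png

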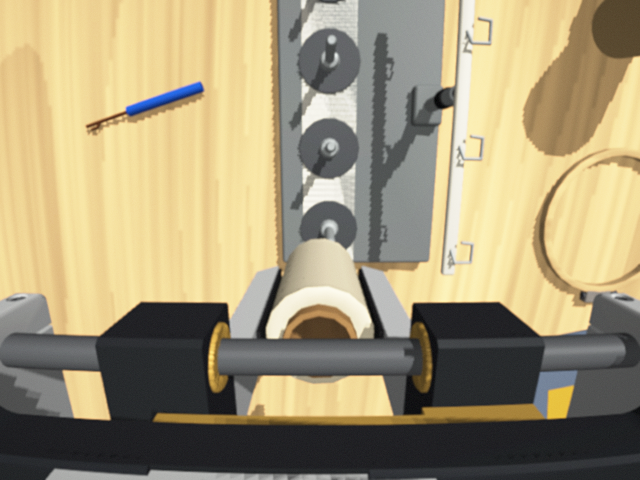

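```bash
python3 - <<'E'
from pins import *
s=blobs('wrist',[(218,228,'top'),(195,215,'side')],(460,540,-350,-240))
print(s['position'],s['eef_rot'])
goto(505.8,-294.7,47,0.08,s)
E
```

```text
top 864 [ 497.9 -294.9] 14.3 221.6
top 491 [ 471.1 -293. ] 8.0 223.0
top 486 [ 524.5 -288.4] 7.7 223.1
top 44 [ 499.4 -310.6] 4.5 222.2
side 2731 [ 497.5 -286.2] 33.3 205.3
side 390 [ 498.3 -298.9] 11.9 200.7
[ 498.36604072 -294.96570382  159.73564175] [-2.1282413e+00 -2.3101504e+00  9.5637010e-04]
t 5.8 pos [ 498.4 -295.   159.7] rot [-0.0008, 0.0, 0.0019] travel [-0.3, 7.5, 112.7]
```

{"fn": "move_arm", "kwargs": {
  "increments": [
    {"rotation":[0,0,0],"travel":[0,7.5,0],"gripper":1},
    {"rotation":[0,0,0],"travel":[0,7.5,35],"gripper":1},
    {"rotation":[0,0,0],"travel":[0,7.5,70],"gripper":1},
    {"rotation":[0,0,0],"travel":[0,7.5,100],"gripper":1},
    {"rotation":[0,0,0],"travel":[0,7.5,106],"gripper":1}
  ]
}}

```text
t: 6.35
position: [505.8, -291.1, 51.4]
eef_rot: [-2.121, -2.312, 0.002]
ft_force: [-1.3, 0.3, 0.2]
gripper_width: 41.9
finger_force: 30.0
```

{"fn": "move_arm", "kwargs": {
  "increments": [
    {"rotation":[0,0,0],"travel":[0,0,2],"gripper":1},
    {"rotation":[0,0,0],"travel":[0,0,4],"gripper":1},
    {"rotation":[0,0,0],"travel":[0,0,5],"gripper":1},
    {"rotation":[0,0,0],"travel":[0,0,5],"gripper":1}
  ]
}}

```text
t: 6.75
position: [507.0, -293.8, 50.0]
eef_rot: [2.125, 2.312, 0.001]
ft_force: [0.7, 0.4, -0.7]
gripper_width: 42.0
finger_force: 30.0
```

{"fn": "move_arm", "kwargs": {
  "increments": [
    {"rotation":[0,0,0],"travel":[0,0,1],"gripper":1},
    {"rotation":[0,0,0],"travel":[0,0,2],"gripper":1},
    {"rotation":[0,0,0],"travel":[0,0,2],"gripper":1}
  ]
}}

```text
t: 7.05
position: [506.3, -293.8, 47.1]
eef_rot: [2.126, 2.313, 0.0]
ft_force: [-0.3, 0.3, -0.1]
gripper_width: 42.3
finger_force: 30.0
```

{"fn": "move_arm", "kwargs": {
  "increments": [
    {"rotation":[0,0,0],"travel":[0,0,1],"gripper":1},
    {"rotation":[0,0,0],"travel":[0,0,2],"gripper":1},
    {"rotation":[0,0,0],"travel":[0,0,2],"gripper":1}
  ]
}}

```text
t: 7.35
position: [506.4, -293.9, 46.0]
eef_rot: [2.127, 2.312, 0.001]
ft_force: [-6.0, 3.9, 21.5]
gripper_width: 42.2
finger_force: 30.0
```

{"fn": "move_arm", "kwargs": {
  "increments": [
    {"rotation":[0,0,0],"travel":[0,0,-1],"gripper":1},
    {"rotation":[0,0,0],"travel":[0,0,-1],"gripper":0},
    {"rotation":[0,0,0],"travel":[0,0,-1],"gripper":0},
    {"rotation":[0,0,0],"travel":[0,0,-1],"gripper":0},
    {"rotation":[0,0,0],"travel":[0,0,-1],"gripper":0}
  ]
}}

```text
t: 7.85
position: [506.2, -293.7, 46.0]
eef_rot: [-2.126, -2.313, 0.0]
ft_force: [-0.1, 0.0, 0.1]
gripper_width: 70.3
finger_force: 0.0
```

{"fn": "move_arm", "kwargs": {
  "increments": [
    {"rotation":[0,0,0],"travel":[0,0,0],"gripper":0},
    {"rotation":[0,0,0],"travel":[0,0,0],"gripper":0},
    {"rotation":[0,0,0],"travel":[0,0,-40],"gripper":0},
    {"rotation":[0,0,0],"travel":[0,0,-80],"gripper":0},
    {"rotation":[0,0,0],"travel":[0,0,-115],"gripper":0}
  ]
}}

```text
t: 8.35
position: [506.2, -294.0, 162.7]
eef_rot: [2.127, 2.312, -0.0]
ft_force: [0.5, -0.2, 0.1]
gripper_width: 93.8
finger_force: 0.0
```

```bash
python3 - <<'E'
from pins import *
goto(500,174,160,0.02)
blobs('top',[(104,113,'tube'),(20,60,'lo')],(470,540,-340,-260))
E
```

```text
t 8.35 pos [ 506.2 -294.   162.7] rot [-0.0001, 0.0003, 0.0635] travel [466.9, 32.9, 2.6]
tube 42 [ 519.1 -291. ] 10.5 106.4
lo 144 [ 507.2 -287.8] 21.4 39.4
```

{"fn": "move_arm", "kwargs": {
  "increments": [
    {"rotation":[0,0,0.063],"travel":[465,33,0],"gripper":0},
    {"rotation":[0,0,0.063],"travel":[465,33,0],"gripper":0},
    {"rotation":[0,0,0.063],"travel":[465,33,0],"gripper":0},
    {"rotation":[0,0,0.063],"travel":[465,33,0],"gripper":0},
    {"rotation":[0,0,0.063],"travel":[465,33,0],"gripper":0}
  ]
}}

```text
t: 8.9
position: [502.7, -41.8, 161.1]
eef_rot: [2.198, 2.244, 0.001]
ft_force: [1.2, -0.2, -0.4]
gripper_width: 94.2
finger_force: 0.0
```

```bash
python3 - <<'E'
from pins import *
goto(500,172.2,160,0.02);print(r.sense()['joints'])
blobs('top',[(100,113,'tube'),(20,60,'lo')],(470,540,-340,-260))
E
```

```text
t 8.9 pos [502.7 -41.8 161.1] rot [0.0004, -0.0003, 0.0009] travel [214.0, 1.8, 1.2]
[-0.68496985  0.23996623  0.74732494  2.06176106 -0.20610737  0.91227043
  0.19597456]
tube 390 [ 505.5 -295.5] 21.9 104.6
lo 183 [ 505.8 -294.3] 23.8 40.3
lo 23 [ 510.7 -302.7] 7.5 54.4
```

{"fn": "move_arm", "kwargs": {
  "increments": [
    {"rotation":[0,0,0.001],"travel":[214,2,1],"gripper":0},
    {"rotation":[0,0,0.001],"travel":[214,2,1],"gripper":0},
    {"rotation":[0,0,0.001],"travel":[214,2,1],"gripper":0},
    {"rotation":[0,0,0.001],"travel":[214,2,1],"gripper":0},
    {"rotation":[0,0,0.001],"travel":[214,2,1],"gripper":0}
  ]
}}

```text
t: 9.45
position: [499.8, 175.7, 159.7]
eef_rot: [-2.192, -2.25, -0.001]
ft_force: [0.4, -1.2, 0.1]
gripper_width: 94.3
finger_force: 0.0
```

{"fn": "move_arm", "kwargs": {
  "increments": [
    {"rotation":[0,0,0],"travel":[0,0,0],"gripper":0}
  ]
}}

```text
t: 9.55
position: [500.2, 172.5, 159.7]
eef_rot: [-2.195, -2.248, 0.001]
ft_force: [-1.0, -0.4, -0.6]
gripper_width: 94.0
finger_force: 0.0
```

```bash
python3 - <<'E'
from h import *
goto(500,172.2,50,0.02)
E
```

```text
t 9.55 pos [500.2 172.5 159.7] rot [-0.0003, 0.0002, 0.0039] travel [-0.3, -0.2, 109.7]
```

{"fn": "move_arm", "kwargs": {
  "increments": [
    {"rotation":[0,0,0],"travel":[0,0,50],"gripper":0},
    {"rotation":[0,0,0],"travel":[0,0,90],"gripper":0},
    {"rotation":[0,0,0],"travel":[0,0,110],"gripper":0},
    {"rotation":[0,0,0],"travel":[0,0,110],"gripper":1},
    {"rotation":[0,0,0],"travel":[0,0,110],"gripper":1}
  ]
}}

```text
t: 10.05
position: [501.1, 168.7, 50.7]
eef_rot: [2.201, 2.241, -0.001]
ft_force: [-0.6, -0.0, -0.4]
gripper_width: 81.1
finger_force: 0.0
```

{"fn": "move_arm", "kwargs": {
  "increments": [
    {"rotation":[0,0,0],"travel":[0,0,0],"gripper":1},
    {"rotation":[0,0,0],"travel":[0,0,0],"gripper":1},
    {"rotation":[0,0,0],"travel":[0,0,0],"gripper":1},
    {"rotation":[0,0,0],"travel":[0,0,0],"gripper":1},
    {"rotation":[0,0,0],"travel":[0,0,0],"gripper":1}
  ]
}}

```text
t: 10.55
position: [500.8, 170.5, 50.6]
eef_rot: [-2.199, -2.244, -0.001]
ft_force: [-1.9, -0.7, 7.9]
gripper_width: 50.7
finger_force: 30.3
```

{"fn": "move_arm", "kwargs": {
  "increments": [
    {"rotation":[0,0,0],"travel":[0,0,0],"gripper":1},
    {"rotation":[0,0,0],"travel":[0,0,0],"gripper":1}
  ]
}}

```text
t: 10.75
position: [500.8, 170.5, 50.6]
eef_rot: [-2.199, -2.244, -0.001]
ft_force: [-2.1, -0.7, 7.8]
gripper_width: 50.5
finger_force: 30.3
```

{"fn": "move_arm", "kwargs": {
  "increments": [
    {"rotation":[0,0,0],"travel":[0,0,-15],"gripper":1},
    {"rotation":[0,0,0],"travel":[0,0,-45],"gripper":1},
    {"rotation":[0,0,0],"travel":[0,0,-80],"gripper":1},
    {"rotation":[0,0,0],"travel":[0,0,-109],"gripper":1},
    {"rotation":[0,0,0],"travel":[0,0,-109],"gripper":1}
  ]
}}

```text
t: 11.25
position: [502.4, 170.7, 163.3]
eef_rot: [2.199, 2.242, 0.009]
ft_force: [0.1, -0.0, -0.8]
gripper_width: 50.5
finger_force: 29.8
```

```bash
python3 - <<'E'
from pins import *
s=blobs('wrist',[(222,233,'top')],(470,530,140,210),'w3.png')
goto(499.9,-221.5,160,0.08)
E
```

```text
top 2800 [501.6 173.3] 19.4 226.7
top 379 [473.4 174.5] 5.9 227.6
top 248 [528.5 175.7] 5.4 227.4
top 124 [502.  159.4] 6.4 231.9
t 11.3 pos [501.4 170.7 161.3] rot [0.0029, -0.0023, -0.0599] travel [-392.1, -9.4, 0.4]
```

View pics/w3.png

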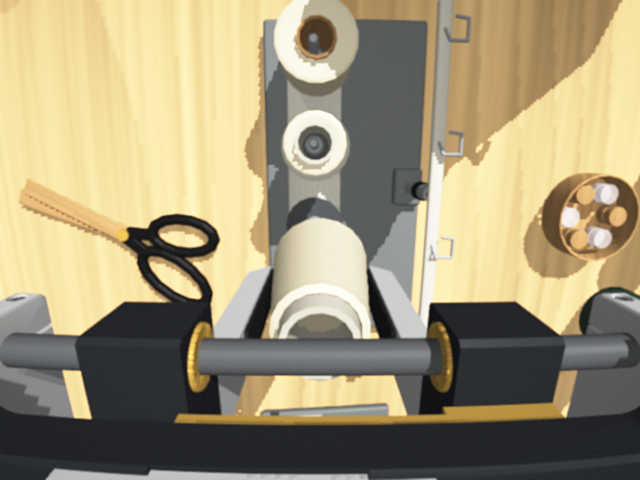

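{"fn": "move_arm", "kwargs": {
  "increments": [
    {"rotation":[0,0,-0.06],"travel":[-395,-9.4,0],"gripper":1},
    {"rotation":[0,0,-0.06],"travel":[-395,-9.4,0],"gripper":1},
    {"rotation":[0,0,-0.06],"travel":[-395,-9.4,0],"gripper":1},
    {"rotation":[0,0,-0.06],"travel":[-395,-9.4,0],"gripper":1},
    {"rotation":[0,0,-0.06],"travel":[-395,-9.4,0],"gripper":1}
  ]
}}

```text
t: 11.8
position: [498.7, -81.6, 158.7]
eef_rot: [-2.13, -2.308, 0.001]
ft_force: [1.2, -0.6, -1.3]
gripper_width: 50.2
finger_force: 29.8
```

```bash
python3 - <<'E'
from h import *
goto(499.9,-224.3,160,0.08)
E
```

```text
t 11.8 pos [498.7 -81.6 158.7] rot [-0.0008, -0.0001, 0.0003] travel [-142.4, -10.2, -1.3]
```

{"fn": "move_arm", "kwargs": {
  "increments": [
    {"rotation":[0,0,0],"travel":[-142.5,-10,-1],"gripper":1},
    {"rotation":[0,0,0],"travel":[-142.5,-10,-1],"gripper":1},
    {"rotation":[0,0,0],"travel":[-142.5,-10,-1],"gripper":1},
    {"rotation":[0,0,0],"travel":[-142.5,-10,-1],"gripper":1},
    {"rotation":[0,0,0],"travel":[-142.5,-10,-1],"gripper":1}
  ]
}}

```text
t: 12.3
position: [500.1, -223.7, 159.4]
eef_rot: [-2.133, -2.305, 0.002]
ft_force: [0.5, 0.1, -1.4]
gripper_width: 50.6
finger_force: 29.8
```

{"fn": "move_arm", "kwargs": {
  "increments": [
    {"rotation":[0,0,0],"travel":[0,0,0],"gripper":1}
  ]
}}

```text
t: 12.4
position: [500.8, -221.6, 159.6]
eef_rot: [-2.129, -2.308, 0.001]
ft_force: [0.3, -0.0, -1.3]
gripper_width: 50.3
finger_force: 29.8
```

```bash
python3 - <<'E'
from pins import *
goto(499.9,-224.3,51,0.08)
blobs('wrist',[(68,78,'pin'),(222,233,'top')],(480,520,-250,-30))
E
```

```text
t 12.4 pos [ 500.8 -221.6  159.6] rot [-0.0011, -0.0006, 0.0008] travel [-2.7, -1.0, 108.6]
pin 124 [487.7 -75.6] 4.2 72.5
pin 88 [ 493.7 -149.2] 3.8 73.2
top 1375 [ 500.2 -218.1] 15.4 226.8
top 128 [ 501.6 -232.9] 7.0 228.3
```

{"fn": "move_arm", "kwargs": {
  "increments": [
    {"rotation":[0,0,0],"travel":[-1.5,-1,20],"gripper":1},
    {"rotation":[0,0,0],"travel":[-1.5,-1,55],"gripper":1},
    {"rotation":[0,0,0],"travel":[-1.5,-1,85],"gripper":1},
    {"rotation":[0,0,0],"travel":[-1.5,-1,102],"gripper":1},
    {"rotation":[0,0,0],"travel":[-1.5,-1,104],"gripper":1}
  ]
}}

```text
t: 12.95
position: [499.2, -222.5, 54.2]
eef_rot: [-2.127, -2.308, 0.003]
ft_force: [-0.4, 0.1, -0.6]
gripper_width: 50.6
finger_force: 29.8
```

{"fn": "move_arm", "kwargs": {
  "increments": [
    {"rotation":[0,0,0],"travel":[0,0,1],"gripper":1},
    {"rotation":[0,0,0],"travel":[0,0,2],"gripper":1},
    {"rotation":[0,0,0],"travel":[0,0,2],"gripper":1}
  ]
}}

```text
t: 13.25
position: [500.8, -224.0, 55.0]
eef_rot: [2.13, 2.308, 0.001]
ft_force: [0.3, -0.8, -0.0]
gripper_width: 50.2
finger_force: 29.8
```

{"fn": "move_arm", "kwargs": {
  "increments": [
    {"rotation":[0,0,0],"travel":[0,0,1],"gripper":1},
    {"rotation":[0,0,0],"travel":[0,0,1.5],"gripper":1},
    {"rotation":[0,0,0],"travel":[0,0,1.5],"gripper":1}
  ]
}}

```text
t: 13.55
position: [500.2, -224.2, 52.7]
eef_rot: [2.131, 2.308, 0.0]
ft_force: [-0.5, 0.1, -0.9]
gripper_width: 50.5
finger_force: 29.8
```

{"fn": "move_arm", "kwargs": {
  "increments": [
    {"rotation":[0,0,0],"travel":[0,0,1],"gripper":1},
    {"rotation":[0,0,0],"travel":[0,0,1.5],"gripper":1},
    {"rotation":[0,0,0],"travel":[0,0,1.5],"gripper":1}
  ]
}}

```text
t: 13.85
position: [500.0, -224.2, 51.0]
eef_rot: [-2.131, -2.308, 0.0]
ft_force: [-0.6, -0.3, -0.4]
gripper_width: 50.3
finger_force: 29.8
```

{"fn": "move_arm", "kwargs": {
  "increments": [
    {"rotation":[0,0,0],"travel":[0,0,0.5],"gripper":1},
    {"rotation":[0,0,0],"travel":[0,0,1],"gripper":1},
    {"rotation":[0,0,0],"travel":[0,0,1],"gripper":1}
  ]
}}

```text
t: 14.15
position: [500.2, -224.4, 50.6]
eef_rot: [2.131, 2.308, 0.001]
ft_force: [-3.2, 2.1, 11.3]
gripper_width: 50.4
finger_force: 30.4
```

{"fn": "move_arm", "kwargs": {
  "increments": [
    {"rotation":[0,0,0],"travel":[0,0,0],"gripper":0},
    {"rotation":[0,0,0],"travel":[0,0,0],"gripper":0},
    {"rotation":[0,0,0],"travel":[0,0,0],"gripper":0},
    {"rotation":[0,0,0],"travel":[0,0,0],"gripper":0},
    {"rotation":[0,0,0],"travel":[0,0,0],"gripper":0}
  ]
}}

```text
t: 14.65
position: [500.2, -224.2, 50.1]
eef_rot: [2.131, 2.308, -0.0]
ft_force: [-0.0, 0.1, -0.3]
gripper_width: 87.0
finger_force: 0.0
```

{"fn": "move_arm", "kwargs": {
  "increments": [
    {"rotation":[0,0,0],"travel":[0,0,0],"gripper":0},
    {"rotation":[0,0,0],"travel":[0,0,0],"gripper":0},
    {"rotation":[0,0,0],"travel":[0,0,-40],"gripper":0},
    {"rotation":[0,0,0],"travel":[0,0,-80],"gripper":0},
    {"rotation":[0,0,0],"travel":[0,0,-109],"gripper":0}
  ]
}}

```text
t: 15.15
position: [500.3, -224.7, 161.1]
eef_rot: [2.131, 2.307, 0.0]
ft_force: [-0.1, -0.3, -0.5]
gripper_width: 93.5
finger_force: 0.0
```

```bash
python3 - <<'E'
from h import *
goto(497.2,246.5,160,0.02)
E
```

```text
t 15.15 pos [ 500.3 -224.7  161.1] rot [0.0008, 0.0005, 0.0593] travel [470.0, 34.3, 0.9]
```

{"fn": "move_arm", "kwargs": {
  "increments": [
    {"rotation":[0,0,0.059],"travel":[470,34.3,1],"gripper":0},
    {"rotation":[0,0,0.059],"travel":[470,34.3,1],"gripper":0},
    {"rotation":[0,0,0.059],"travel":[470,34.3,1],"gripper":0},
    {"rotation":[0,0,0.059],"travel":[470,34.3,1],"gripper":0},
    {"rotation":[0,0,0.059],"travel":[470,34.3,1],"gripper":0}
  ]
}}

```text
t: 15.65
position: [498.0, 27.9, 158.8]
eef_rot: [-2.198, -2.245, -0.001]
ft_force: [1.0, -0.8, 0.9]
gripper_width: 93.9
finger_force: 0.0
```

```bash
python3 - <<'E'
from pins import *
goto(497.2,246.5,160,0.02)
blobs('top',[(100,112,'tube'),(112,125,'cone')],(470,540,-340,-190))
E
```

```text
t 15.65 pos [498.   27.9 158.8] rot [0.0005, -0.0005, 0.001] travel [218.6, 3.8, -1.1]
tube 391 [ 506.  -295.6] 21.6 104.4
tube 196 [ 498.5 -221.4] 20.2 107.7
cone 151 [ 499.9 -222.3] 17.0 117.8
```

{"fn": "move_arm", "kwargs": {
  "increments": [
    {"rotation":[0,0,0],"travel":[218.5,3.8,-1],"gripper":0},
    {"rotation":[0,0,0],"travel":[218.5,3.8,-1],"gripper":0},
    {"rotation":[0,0,0],"travel":[218.5,3.8,-1],"gripper":0},
    {"rotation":[0,0,0],"travel":[218.5,3.8,-1],"gripper":0},
    {"rotation":[0,0,0],"travel":[218.5,3.8,-1],"gripper":0}
  ]
}}

```text
t: 16.2
position: [496.7, 249.5, 159.3]
eef_rot: [-2.192, -2.25, -0.001]
ft_force: [-0.1, -0.4, 0.0]
gripper_width: 94.3
finger_force: 0.0
```

{"fn": "move_arm", "kwargs": {
  "increments": [
    {"rotation":[0,0,0],"travel":[0,0,0],"gripper":0}
  ]
}}

```text
t: 16.3
position: [497.1, 247.1, 159.2]
eef_rot: [2.193, 2.249, -0.001]
ft_force: [-0.1, -0.7, -0.5]
gripper_width: 94.1
finger_force: 0.0
```

```bash
python3 - <<'E'
from h import *
goto(497.2,246.8,38,0.02)
E
```

```text
t 16.3 pos [497.1 247.1 159.2] rot [-0.0002, 0.0004, 0.0053] travel [-0.3, 0.1, 121.2]
```

{"fn": "move_arm", "kwargs": {
  "increments": [
    {"rotation":[0,0,0],"travel":[0,0,50],"gripper":0},
    {"rotation":[0,0,0],"travel":[0,0,95],"gripper":0},
    {"rotation":[0,0,0],"travel":[0,0,121],"gripper":0},
    {"rotation":[0,0,0],"travel":[0,0,121],"gripper":1},
    {"rotation":[0,0,0],"travel":[0,0,121],"gripper":1}
  ]
}}

```text
t: 16.8
position: [498.2, 242.9, 39.3]
eef_rot: [2.2, 2.242, -0.001]
ft_force: [0.3, -0.2, 1.1]
gripper_width: 81.7
finger_force: 0.0
```

{"fn": "move_arm", "kwargs": {
  "increments": [
    {"rotation":[0,0,0],"travel":[0,0,0],"gripper":1},
    {"rotation":[0,0,0],"travel":[0,0,0],"gripper":1},
    {"rotation":[0,0,0],"travel":[0,0,0],"gripper":1},
    {"rotation":[0,0,0],"travel":[0,0,0],"gripper":1},
    {"rotation":[0,0,0],"travel":[0,0,0],"gripper":1}
  ]
}}

```text
t: 17.3
position: [497.8, 244.6, 39.0]
eef_rot: [-2.198, -2.245, -0.001]
ft_force: [-2.4, 0.3, 7.9]
gripper_width: 44.9
finger_force: 30.0
```

{"fn": "move_arm", "kwargs": {
  "increments": [
    {"rotation":[0,0,0],"travel":[0,0,0],"gripper":1},
    {"rotation":[0,0,0],"travel":[0,0,0],"gripper":1},
    {"rotation":[0,0,0],"travel":[0,0,0],"gripper":1}
  ]
}}

```text
t: 17.6
position: [497.8, 244.6, 39.0]
eef_rot: [-2.198, -2.245, -0.001]
ft_force: [-1.7, -0.6, 8.7]
gripper_width: 45.1
finger_force: 30.0
```

{"fn": "move_arm", "kwargs": {
  "increments": [
    {"rotation":[0,0,0],"travel":[0,0,-15],"gripper":1},
    {"rotation":[0,0,0],"travel":[0,0,-45],"gripper":1},
    {"rotation":[0,0,0],"travel":[0,0,-80],"gripper":1},
    {"rotation":[0,0,0],"travel":[0,0,-110],"gripper":1},
    {"rotation":[0,0,0],"travel":[0,0,-110],"gripper":1}
  ]
}}

```text
t: 18.1
position: [499.5, 245.0, 152.9]
eef_rot: [2.198, 2.244, 0.009]
ft_force: [0.2, 1.6, -2.1]
gripper_width: 44.9
finger_force: 30.0
```

```bash
python3 - <<'E'
from pins import *
s=blobs('wrist',[(198,212,'top')],(470,530,215,280))
goto(494,-151,150,0.08)
E
```

```text
top 5876 [500.  254.1] 30.0 204.2
t 18.15 pos [498.4 244.9 150.9] rot [0.0026, -0.0025, -0.0589] travel [-395.7, -12.8, -0.2]
```

{"fn": "move_arm", "kwargs": {
  "increments": [
    {"rotation":[0.002,-0.002,-0.059],"travel":[-395.7,-12.8,0],"gripper":1},
    {"rotation":[0.002,-0.002,-0.059],"travel":[-395.7,-12.8,0],"gripper":1},
    {"rotation":[0.002,-0.002,-0.059],"travel":[-395.7,-12.8,0],"gripper":1},
    {"rotation":[0.002,-0.002,-0.059],"travel":[-395.7,-12.8,0],"gripper":1},
    {"rotation":[0.002,-0.002,-0.059],"travel":[-395.7,-12.8,0],"gripper":1}
  ]
}}

```text
t: 18.65
position: [493.8, -7.5, 148.2]
eef_rot: [-2.13, -2.308, 0.005]
ft_force: [1.2, 0.2, -1.0]
gripper_width: 44.7
finger_force: 30.0
```

```bash
python3 - <<'E'
from h import *
goto(494,-151,150,0.08)
E
```

```text
t 18.65 pos [493.8  -7.5 148.2] rot [-0.003, 0.0019, 0.0003] travel [-143.1, -11.3, -1.5]
```

{"fn": "move_arm", "kwargs": {
  "increments": [
    {"rotation":[-0.003,0.002,0],"travel":[-143,-11.3,-1],"gripper":1},
    {"rotation":[-0.003,0.002,0],"travel":[-143,-11.3,-1],"gripper":1},
    {"rotation":[-0.003,0.002,0],"travel":[-143,-11.3,-1],"gripper":1},
    {"rotation":[-0.003,0.002,0],"travel":[-143,-11.3,-1],"gripper":1},
    {"rotation":[-0.003,0.002,0],"travel":[-143,-11.3,-1],"gripper":1}
  ]
}}

```text
t: 19.15
position: [494.0, -150.2, 149.3]
eef_rot: [-2.134, -2.305, 0.001]
ft_force: [-0.0, 0.7, -0.5]
gripper_width: 45.1
finger_force: 30.0
```

{"fn": "move_arm", "kwargs": {
  "increments": [
    {"rotation":[0,0,0],"travel":[0,0,0],"gripper":1},
    {"rotation":[0,0,0],"travel":[0,0,0],"gripper":1}
  ]
}}

```text
t: 19.35
position: [494.9, -147.8, 149.6]
eef_rot: [-2.129, -2.311, -0.001]
ft_force: [0.2, 0.7, -0.3]
gripper_width: 44.9
finger_force: 30.0
```

```bash
python3 - <<'E'
from pins import *
goto(494,-151,40,0.08)
grab('wrist','w4.png')
E
```

```text
t 19.35 pos [ 494.9 -147.8  149.6] rot [0.0003, -0.0004, 0.002] travel [-3.2, -1.2, 109.6]
```

View pics/w4.png

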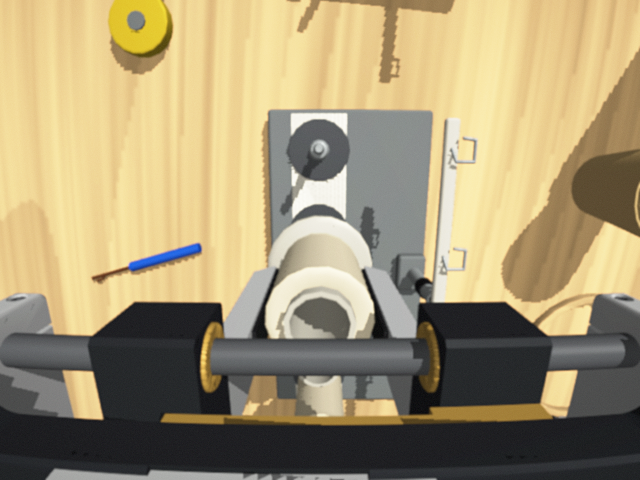

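{"fn": "move_arm", "kwargs": {
  "increments": [
    {"rotation":[0,0,0],"travel":[-3,-1,20],"gripper":1},
    {"rotation":[0,0,0],"travel":[-3,-1,55],"gripper":1},
    {"rotation":[0,0,0],"travel":[-3,-1,85],"gripper":1},
    {"rotation":[0,0,0],"travel":[-3,-1,102],"gripper":1},
    {"rotation":[0,0,0],"travel":[-3,-1,104],"gripper":1}
  ]
}}

```text
t: 19.9
position: [493.1, -151.2, 44.1]
eef_rot: [-2.128, -2.308, 0.002]
ft_force: [0.7, -0.5, -0.5]
gripper_width: 44.8
finger_force: 30.0
```

{"fn": "move_arm", "kwargs": {
  "increments": [
    {"rotation":[0,0,0],"travel":[0,0,1.5],"gripper":1},
    {"rotation":[0,0,0],"travel":[0,0,3],"gripper":1},
    {"rotation":[0,0,0],"travel":[0,0,3],"gripper":1}
  ]
}}

```text
t: 20.2
position: [494.8, -152.0, 43.6]
eef_rot: [2.129, 2.308, 0.003]
ft_force: [0.9, -0.3, -0.5]
gripper_width: 45.3
finger_force: 30.0
```

{"fn": "move_arm", "kwargs": {
  "increments": [
    {"rotation":[0,0,0],"travel":[0,0,1],"gripper":1},
    {"rotation":[0,0,0],"travel":[0,0,1.5],"gripper":1},
    {"rotation":[0,0,0],"travel":[0,0,1.5],"gripper":1}
  ]
}}

```text
t: 20.5
position: [494.4, -152.1, 41.5]
eef_rot: [2.13, 2.308, 0.001]
ft_force: [-0.2, 0.8, -0.4]
gripper_width: 45.5
finger_force: 30.0
```

{"fn": "move_arm", "kwargs": {
  "increments": [
    {"rotation":[0,0,0],"travel":[0,0,1],"gripper":1},
    {"rotation":[0,0,0],"travel":[0,0,1.5],"gripper":1},
    {"rotation":[0,0,0],"travel":[0,0,1.5],"gripper":1}
  ]
}}

```text
t: 20.8
position: [494.2, -152.2, 39.8]
eef_rot: [2.131, 2.308, 0.001]
ft_force: [0.4, -0.2, -0.6]
gripper_width: 45.1
finger_force: 30.0
```

{"fn": "move_arm", "kwargs": {
  "increments": [
    {"rotation":[0,0,0],"travel":[0,0,0.5],"gripper":1},
    {"rotation":[0,0,0],"travel":[0,0,1],"gripper":1},
    {"rotation":[0,0,0],"travel":[0,0,1],"gripper":1}
  ]
}}

```text
t: 21.1
position: [494.3, -152.2, 39.0]
eef_rot: [2.131, 2.308, 0.001]
ft_force: [-1.8, 0.7, 4.1]
gripper_width: 44.9
finger_force: 30.0
```

Contact at the grip height; release and go for the drum.

{"fn": "move_arm", "kwargs": {
  "increments": [
    {"rotation":[0,0,0],"travel":[0,0,0.5],"gripper":0},
    {"rotation":[0,0,0],"travel":[0,0,0],"gripper":0},
    {"rotation":[0,0,0],"travel":[0,0,0],"gripper":0},
    {"rotation":[0,0,0],"travel":[0,0,0],"gripper":0},
    {"rotation":[0,0,0],"travel":[0,0,0],"gripper":0}
  ]
}}

```text
t: 21.6
position: [494.2, -152.2, 38.8]
eef_rot: [2.131, 2.308, 0.001]
ft_force: [0.5, -0.1, -0.6]
gripper_width: 81.3
finger_force: 0.0
```

{"fn": "move_arm", "kwargs": {
  "increments": [
    {"rotation":[0,0,0],"travel":[0,0,0],"gripper":0},
    {"rotation":[0,0,0],"travel":[0,0,0],"gripper":0},
    {"rotation":[0,0,0],"travel":[0,0,-40],"gripper":0},
    {"rotation":[0,0,0],"travel":[0,0,-80],"gripper":0},
    {"rotation":[0,0,0],"travel":[0,0,-110],"gripper":0}
  ]
}}

```text
t: 22.1
position: [494.2, -152.6, 150.7]
eef_rot: [2.131, 2.307, 0.001]
ft_force: [-0.4, 0.7, 0.6]
gripper_width: 94.2
finger_force: 0.0
```

```bash
python3 - <<'E'
from h import *
goto(497,320,150,0.02)
E
```

```text
t 22.1 pos [ 494.2 -152.6  150.7] rot [0.0014, 0.0003, 0.0592] travel [470.9, 40.2, 0.6]
```

{"fn": "move_arm", "kwargs": {
  "increments": [
    {"rotation":[0,0,0.059],"travel":[471,40,0.5],"gripper":0},
    {"rotation":[0,0,0.059],"travel":[471,40,0.5],"gripper":0},
    {"rotation":[0,0,0.059],"travel":[471,40,0.5],"gripper":0},
    {"rotation":[0,0,0.059],"travel":[471,40,0.5],"gripper":0},
    {"rotation":[0,0,0.059],"travel":[471,40,0.5],"gripper":0}
  ]
}}

```text
t: 22.6
position: [495.0, 100.0, 148.9]
eef_rot: [2.198, 2.244, 0.002]
ft_force: [1.3, -0.5, 0.7]
gripper_width: 93.6
finger_force: 0.0
```

```bash
python3 - <<'E'
from pins import *
goto(497,320,150,0.02)
blobs('top',[(100,112,'tube'),(112,125,'cone'),(88,100,'foot')],(470,540,-340,-110))
E
```

```text
t 22.6 pos [495.  100.  148.9] rot [0.0013, -0.0008, 0.0009] travel [219.9, 6.6, -0.9]
tube 393 [ 505.5 -296. ] 21.9 104.4
tube 185 [ 498.  -221.9] 20.8 107.8
tube 19 [ 506.2 -231. ] 8.3 104.7
cone 157 [ 498.8 -222.7] 17.6 117.7
foot 44 [ 507.5 -297.8] 11.8 94.2
foot 56 [ 499.7 -288.6] 18.9 93.9
foot 352 [ 492.7 -149.5] 22.1 91.2
foot 87 [ 497.8 -221.4] 21.3 94.1
```

{"fn": "move_arm", "kwargs": {
  "increments": [
    {"rotation":[0,0,0],"travel":[220,6.5,-1],"gripper":0},
    {"rotation":[0,0,0],"travel":[220,6.5,-1],"gripper":0},
    {"rotation":[0,0,0],"travel":[220,6.5,-1],"gripper":0},
    {"rotation":[0,0,0],"travel":[220,6.5,-1],"gripper":0},
    {"rotation":[0,0,0],"travel":[220,6.5,-1],"gripper":0}
  ]
}}

```text
t: 23.15
position: [496.1, 323.1, 149.2]
eef_rot: [-2.192, -2.25, -0.002]
ft_force: [-0.7, -1.3, 0.6]
gripper_width: 94.0
finger_force: 0.0
```

{"fn": "move_arm", "kwargs": {
  "increments": [
    {"rotation":[0,0,0],"travel":[0,0,0],"gripper":0},
    {"rotation":[0,0,0],"travel":[0,0,0],"gripper":0}
  ]
}}

```text
t: 23.35
position: [497.3, 317.0, 149.4]
eef_rot: [2.198, 2.244, -0.0]
ft_force: [-0.4, -0.7, 1.0]
gripper_width: 94.4
finger_force: 0.0
```

```bash
python3 - <<'E'
from h import *
goto(497,320,33,0.02);print(r.sense()['joints'])
E
```

```text
t 23.35 pos [497.3 317.  149.4] rot [0.0007, 0.0008, 0.0007] travel [3.1, -0.3, 116.4]
[-1.20215556  0.40990145  0.67472774  1.88681174 -0.3095247   0.95068943
 -0.36475011]
```

{"fn": "move_arm", "kwargs": {
  "increments": [
    {"rotation":[0,0,0],"travel":[2.5,0,50],"gripper":0},
    {"rotation":[0,0,0],"travel":[2.5,0,95],"gripper":0},
    {"rotation":[0,0,0],"travel":[2.5,0,116],"gripper":0},
    {"rotation":[0,0,0],"travel":[2.5,0,116],"gripper":1},
    {"rotation":[0,0,0],"travel":[2.5,0,116],"gripper":1}
  ]
}}

```text
t: 23.85
position: [498.1, 319.0, 34.6]
eef_rot: [2.2, 2.242, 0.001]
ft_force: [0.8, -0.1, 0.1]
gripper_width: 81.1
finger_force: 0.0
```

{"fn": "move_arm", "kwargs": {
  "increments": [
    {"rotation":[0,0,0],"travel":[0,0,0],"gripper":1},
    {"rotation":[0,0,0],"travel":[0,0,0],"gripper":1},
    {"rotation":[0,0,0],"travel":[0,0,0],"gripper":1},
    {"rotation":[0,0,0],"travel":[0,0,0],"gripper":1},
    {"rotation":[0,0,0],"travel":[0,0,0],"gripper":1}
  ]
}}

```text
t: 24.35
position: [497.8, 320.8, 34.9]
eef_rot: [2.198, 2.245, 0.004]
ft_force: [-2.4, -0.9, 11.4]
gripper_width: 59.5
finger_force: 30.0
```

{"fn": "move_arm", "kwargs": {
  "increments": [
    {"rotation":[0,0,0],"travel":[0,0,0],"gripper":1},
    {"rotation":[0,0,0],"travel":[0,0,0],"gripper":1}
  ]
}}

```text
t: 24.55
position: [497.8, 320.8, 34.8]
eef_rot: [2.197, 2.245, 0.004]
ft_force: [-3.0, -1.6, 10.2]
gripper_width: 59.8
finger_force: 30.0
```

{"fn": "move_arm", "kwargs": {
  "increments": [
    {"rotation":[0,0,0],"travel":[0,0,-15],"gripper":1},
    {"rotation":[0,0,0],"travel":[0,0,-45],"gripper":1},
    {"rotation":[0,0,0],"travel":[0,0,-80],"gripper":1},
    {"rotation":[0,0,0],"travel":[0,0,-110],"gripper":1},
    {"rotation":[0,0,0],"travel":[0,0,-110],"gripper":1}
  ]
}}

```text
t: 25.05
position: [499.0, 321.4, 148.4]
eef_rot: [2.198, 2.244, 0.011]
ft_force: [0.1, -0.7, -1.5]
gripper_width: 59.3
finger_force: 30.0
```

```bash
python3 - <<'E'
from h import *
goto(488.1,-74.5,145,0.08)
E
```

```text
t 25.05 pos [499.  321.4 148.4] rot [0.0054, -0.0043, -0.0593] travel [-395.6, -19.1, 1.5]
```

{"fn": "move_arm", "kwargs": {
  "increments": [
    {"rotation":[0.002,-0.002,-0.059],"travel":[-395.6,-19,0],"gripper":1},
    {"rotation":[0.002,-0.002,-0.059],"travel":[-395.6,-19,0],"gripper":1},
    {"rotation":[0.002,-0.002,-0.059],"travel":[-395.6,-19,0],"gripper":1},
    {"rotation":[0.002,-0.002,-0.059],"travel":[-395.6,-19,0],"gripper":1},
    {"rotation":[0.002,-0.002,-0.059],"travel":[-395.6,-19,0],"gripper":1}
  ]
}}

```text
t: 25.55
position: [489.8, 68.7, 143.9]
eef_rot: [2.13, 2.309, -0.003]
ft_force: [1.2, -0.3, -0.6]
gripper_width: 59.9
finger_force: 30.0
```

```bash
python3 - <<'E'
from h import *
goto(488.1,-74.8,145,0.08)
E
```

```text
t 25.55 pos [489.8  68.7 143.9] rot [-0.001, 0.0013, 0.0003] travel [-142.9, -13.2, -0.9]
```

{"fn": "move_arm", "kwargs": {
  "increments": [
    {"rotation":[0,0,0],"travel":[-143,-13,-1],"gripper":1},
    {"rotation":[0,0,0],"travel":[-143,-13,-1],"gripper":1},
    {"rotation":[0,0,0],"travel":[-143,-13,-1],"gripper":1},
    {"rotation":[0,0,0],"travel":[-143,-13,-1],"gripper":1},
    {"rotation":[0,0,0],"travel":[-143,-13,-1],"gripper":1}
  ]
}}

```text
t: 26.05
position: [488.6, -74.1, 145.1]
eef_rot: [2.134, 2.305, -0.003]
ft_force: [-0.2, 0.0, -1.5]
gripper_width: 59.6
finger_force: 30.0
```

{"fn": "move_arm", "kwargs": {
  "increments": [
    {"rotation":[0,0,0],"travel":[0,0,0],"gripper":1},
    {"rotation":[0,0,0],"travel":[0,0,0],"gripper":1},
    {"rotation":[0,0,0],"travel":[0,0,0],"gripper":1}
  ]
}}

```text
t: 26.35
position: [488.9, -72.0, 144.8]
eef_rot: [2.128, 2.31, -0.003]
ft_force: [0.0, 0.7, -1.4]
gripper_width: 59.7
finger_force: 30.0
```

```bash
python3 - <<'E'
from pins import *
goto(488.1,-75.8,36,0.08)
grab('wrist','w5.png')
E
```

```text
t 26.35 pos [488.9 -72.  144.8] rot [-0.0014, 0.0018, 0.0018] travel [-3.5, -1.0, 108.8]
```

View pics/w5.png

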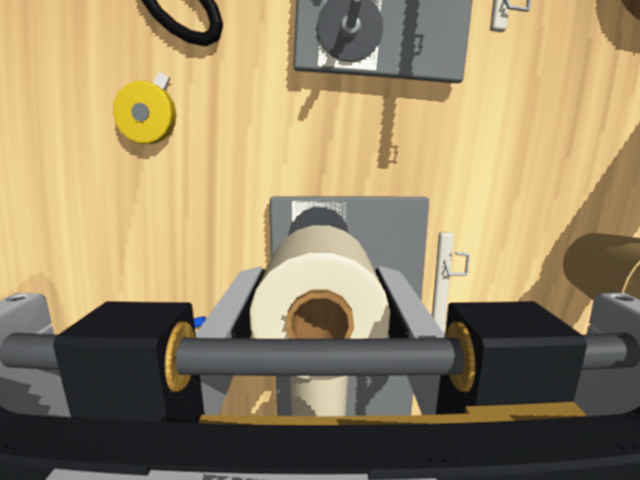

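{"fn": "move_arm", "kwargs": {
  "increments": [
    {"rotation":[0,0,0],"travel":[-2,-0.5,20],"gripper":1},
    {"rotation":[0,0,0],"travel":[-2,-0.5,55],"gripper":1},
    {"rotation":[0,0,0],"travel":[-2,-0.5,85],"gripper":1},
    {"rotation":[0,0,0],"travel":[-2,-0.5,102],"gripper":1},
    {"rotation":[0,0,0],"travel":[-2,-0.5,104],"gripper":1}
  ]
}}

```text
t: 26.9
position: [487.2, -75.1, 39.2]
eef_rot: [-2.129, -2.308, 0.008]
ft_force: [0.7, -0.5, -0.7]
gripper_width: 59.7
finger_force: 30.0
```

{"fn": "move_arm", "kwargs": {
  "increments": [
    {"rotation":[0,0,0],"travel":[0,0,1.5],"gripper":1},
    {"rotation":[0,0,0],"travel":[0,0,3],"gripper":1},
    {"rotation":[0,0,0],"travel":[0,0,3],"gripper":1}
  ]
}}

```text
t: 27.2
position: [489.0, -75.1, 38.6]
eef_rot: [2.13, 2.308, -0.002]
ft_force: [-0.2, 0.8, -1.2]
gripper_width: 59.2
finger_force: 30.0
```

{"fn": "move_arm", "kwargs": {
  "increments": [
    {"rotation":[0,0,0],"travel":[0,0,1],"gripper":1},
    {"rotation":[0,0,0],"travel":[0,0,1.5],"gripper":1},
    {"rotation":[0,0,0],"travel":[0,0,1.5],"gripper":1}
  ]
}}

```text
t: 27.5
position: [488.5, -75.3, 36.6]
eef_rot: [2.13, 2.308, -0.003]
ft_force: [0.1, 0.2, -1.2]
gripper_width: 59.7
finger_force: 30.0
```

{"fn": "move_arm", "kwargs": {
  "increments": [
    {"rotation":[0,0,0],"travel":[0,0,1],"gripper":1},
    {"rotation":[0,0,0],"travel":[0,0,1],"gripper":1},
    {"rotation":[0,0,0],"travel":[0,0,1],"gripper":1}
  ]
}}

```text
t: 27.8
position: [488.4, -75.4, 35.4]
eef_rot: [2.131, 2.308, -0.003]
ft_force: [0.0, 0.3, -1.2]
gripper_width: 59.7
finger_force: 30.0
```

{"fn": "move_arm", "kwargs": {
  "increments": [
    {"rotation":[0,0,0],"travel":[0,0,0.5],"gripper":1},
    {"rotation":[0,0,0],"travel":[0,0,1],"gripper":1},
    {"rotation":[0,0,0],"travel":[0,0,1],"gripper":1}
  ]
}}

```text
t: 28.1
position: [488.5, -75.5, 34.8]
eef_rot: [2.131, 2.308, -0.003]
ft_force: [-4.2, 0.7, 15.2]
gripper_width: 59.7
finger_force: 30.0
```

{"fn": "move_arm", "kwargs": {
  "increments": [
    {"rotation":[0,0,0],"travel":[0,0,0],"gripper":0},
    {"rotation":[0,0,0],"travel":[0,0,0],"gripper":0},
    {"rotation":[0,0,0],"travel":[0,0,0],"gripper":0},
    {"rotation":[0,0,0],"travel":[0,0,0],"gripper":0},
    {"rotation":[0,0,0],"travel":[0,0,0],"gripper":0}
  ]
}}

```text
t: 28.6
position: [488.4, -75.3, 34.4]
eef_rot: [2.13, 2.308, -0.003]
ft_force: [0.1, -0.2, 0.1]
gripper_width: 93.3
finger_force: 0.0
```

{"fn": "move_arm", "kwargs": {
  "increments": [
    {"rotation":[0,0,0],"travel":[0,0,0],"gripper":0},
    {"rotation":[0,0,0],"travel":[0,0,0],"gripper":0},
    {"rotation":[0,0,0],"travel":[0,0,-40],"gripper":0},
    {"rotation":[0,0,0],"travel":[0,0,-80],"gripper":0},
    {"rotation":[0,0,0],"travel":[0,0,-120],"gripper":0}
  ]
}}

```text
t: 29.1
position: [488.1, -75.5, 155.6]
eef_rot: [2.131, 2.308, -0.005]
ft_force: [0.1, 0.8, 0.6]
gripper_width: 94.3
finger_force: 0.0
```

{"fn": "move_arm", "kwargs": {
  "increments": [
    {"rotation":[0,0,0],"travel":[50,0,0],"gripper":0},
    {"rotation":[0,0,0],"travel":[100,0,0],"gripper":0},
    {"rotation":[0,0,0],"travel":[150,0,0],"gripper":0},
    {"rotation":[0,0,0],"travel":[200,0,0],"gripper":0},
    {"rotation":[0,0,0],"travel":[250,0,0],"gripper":0}
  ]
}}

```text
t: 29.6
position: [468.0, 176.2, 154.2]
eef_rot: [2.131, 2.308, -0.002]
ft_force: [1.4, 0.2, 1.0]
gripper_width: 93.9
finger_force: 0.0
```

{"fn": "move_arm", "kwargs": {
  "increments": [
    {"rotation":[0,0,0],"travel":[0,0,0],"gripper":0},
    {"rotation":[0,0,0],"travel":[0,0,0],"gripper":0},
    {"rotation":[0,0,0],"travel":[0,0,0],"gripper":0}
  ]
}}

```text
t: 29.9
position: [468.6, 173.0, 153.9]
eef_rot: [2.132, 2.307, -0.004]
ft_force: [-0.6, -0.0, 0.6]
gripper_width: 94.0
finger_force: 0.0
```

```bash
python3 - <<'E'
from pins import *
blobs('top',[(100,112,'tube'),(112,125,'cone'),(90,100,'foot'),(78,86,'drum')],(460,540,-340,-40),'top2.png')
for t in ['cone_mid','tall_tube_mid','footed_mid','drum_mid']:
    z={'cone_mid':69,'tall_tube_mid':64,'footed_mid':57,'drum_mid':51}[t]
    for q in models.landmark_of(t,'top')[:1]: print(t,round(q['conf'],2),at_z('top',q['pixel'],z).round(1))
i=cv2.imread('pics/top2.png')[150:300,330:550]; cv2.imwrite('pics/top2c.png',cv2.resize(i,None,fx=3,fy=3))
E
```

```text
tube 394 [ 505.9 -295.7] 21.7 104.4
tube 179 [ 499.1 -222. ] 20.6 108.0
tube 21 [ 505.3 -229.9] 9.3 105.4
cone 157 [ 498.8 -221.1] 18.2 117.4
foot 23 [ 505.8 -303.9] 8.7 95.0
foot 49 [ 499.8 -288.8] 18.9 95.2
foot 139 [ 493.1 -149. ] 19.8 93.2
foot 68 [ 492.4 -217. ] 19.1 95.4
drum 27 [ 510. -300.] 10.7 82.5
drum 689 [487.2 -77. ] 29.8 80.2
drum 19 [ 501.3 -277.4] 8.3 82.1
drum 18 [ 487.5 -287.1] 7.5 82.4
drum 35 [ 484.2 -211.9] 13.9 82.0
cone_mid 0.91 [[ 504.9 -216.7   69. ]]
tall_tube_mid 0.75 [[ 503.9 -296.5   64. ]]
footed_mid 0.7 [[ 494.2 -153.5   57. ]]
drum_mid 0.89 [[488.  -80.9  51. ]]
```

View pics/top2c.png

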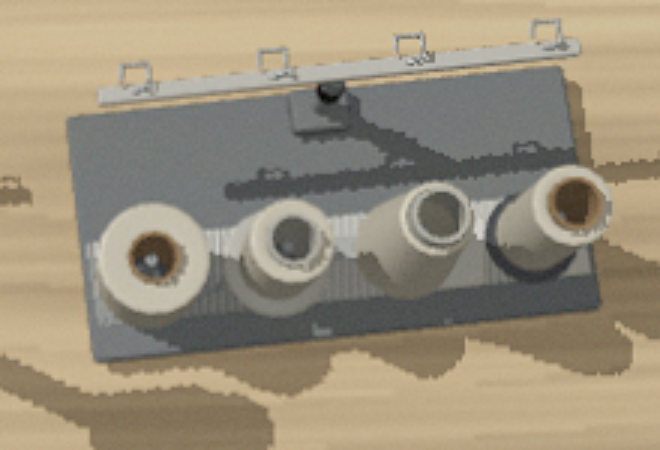

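The crop shows all four threads standing upright on the empty stand in order drum (155,260), footed (290,240), cone (435,215), tube (570,205), with the gripper clear.

```bash
python3 -c "
from bench import r
print(r.hand_in())"
```

```text
the job is handed in; nothing more can be done
None
```

I moved all four threads to the empty stand in their original left-to-right order (drum, footed, cone, tall tube), each lowered onto its pad and released, and handed the job in at about 30 s; hand-in gave no verdict, but the last top-camera picture showed all four upright on their pins.

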